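# Take the spent bayonet filter out of the twin filter block

## Robot

A 6-joint arm with a two-finger parallel gripper is mounted at the origin on a cart in front of the work surface, level with it; the furniture and walls round the work are solid. World frame = base frame: x ahead of the robot, y to its left, z up, the work surface at z = 0. Lengths are in mm, angles in degrees, forces in N, time in s.
With the tool pointing down it reaches from about 350 to 850 mm from the base axis. Payload 8.1 kg.
Tool frame: the origin (TCP) lies midway between the tips of the shut fingers; the grasp point (between the pads) lies 19 mm behind it; z points along the fingers, y is the line along which they close (so a half turn about z gives the same grasp; the last joint's range is limited). The gripper opens to 85 mm and grips with 20 to 120 N. Pads are 22 mm wide; open, the fingers measure 114 mm over their backs; the gripper's body (76 mm by 85 mm) begins 54 mm behind the grasp point. The pads swing forward as they close: fully open they stand 13 mm farther back than shut.
Start: joints at [-77.888, 7.471, 85.268, -0, 87.261, -4.893], TCP at [175.497, -573.765, 231.292] pointing down, gripper open.
Joint ranges: [-169.43, 169.43], [-51.17, 129.36], [1.28, 143.12], [-76.62, 256.62], [0, 156.53], [-152.29, 152.29]. Speed limits (degrees/s): [136.94, 136.94, 159.86, 180, 180, 180].

## Interface

Orientations are given as [roll, pitch, yaw] about the fixed x, y, z axes, in that order (R = Rz(yaw) Ry(pitch) Rx(roll)).
In Python, from bench import r, camrig, hand_in gives the robot as it stands (r), with the cameras (camrig) and the job as plain functions.
- The arm moves only by the tool steer_hand, called after "Call:" as a command line: name --pt "numbers of a row" for each row, then --argument value for the rest. Schema: {"type":"object","properties":{"offsets":{"type":"array","items":{"type":"array","items":{"type":"number"},"minItems":7,"maxItems":7},"minItems":1,"maxItems":8},"force":{"type":"number"},"only":{"type":"string"},"quiet":{"type":"boolean"},"lines":{"type":"string"}},"required":["offsets"],"additionalProperties":false}. offsets is a list of rows, 1 to 8 of them, each of 7 numbers: a rotation vector rx, ry, rz in a scale on which 1.0 is 180 degrees, then dx, dy, dz in normalised numbers (1 is 1000 mm), then the finger opening in mm; each row is the pose to reach, as a shift and turn from the pose commanded when the call began, along the tool's axes at that moment; what a row does not reach only later rows make up. A row lasts 1/8 s, in which the tool goes at most 62.5 mm and 10.7 degrees, less where a joint would pass 70% of its speed; a pose out of reach is approached as far as the arm can. The fingers move at their own pace and stop on an object; force is the grip in N (left out, the last holds). Time passes only in rows, so rows that do not move let the fingers close. The tool returns the time, the measured TCP pose, the force, the opening and the grip force at its end. only (a regular expression) keeps the lines of the reply that match it, lines (a string "A,B") keeps lines A to B, and quiet returns only ok. A shift or turn number past 1, either way, is cut back to 1. Input that does not fit is refused with a message, and nothing moves.
- r.sense(): the state, without advancing time (a new reading comes with each control period).
- camrig.snapshot(name): name is "side" or "top" or "wrist"; returns a dict with "pixels" (400x640x3 uint8, blue, green, red), "fx", "fy", "cx", "cy" (pixels), "pose" (4x4, takes a point from camera to world coordinates). Camera axes: x right, y up, looking along -z (the intrinsics and any distortion apply to the point x, -y, -z); pixel columns grow to the right and rows downward; lengths in mm; the calibration is good to about 2 mm. A picture is of the moment at which its call begins. There is no depth.
- hand_in(): hands the job in; it is judged then, once.
The state is a dict: "time": time; "joint_pos": joint angles; "qd": joint speeds; "joint_efforts": joint torques, N m; "tool_pos": TCP position; "tcp_rot": TCP orientation; "ft_force": force on the tool from outside, world axes, zero at the start; "wrist_torque": the same for the moment, N m; "finger_gap": finger opening in mm; "grip_force": force on a finger pad.
Only numpy, scipy, OpenCV 4.12 (cv2) and the standard library are available. Lean on these libraries where they do the work, as an engineer would, in place of code of your own. Each camera call takes 0.05 s, during which the arm holds its last target. There are 200 camera calls.

## Task

The filter cartridge with the orange knob is spent. Turn its knob anticlockwise (seen from above) until the bar of the knob lines up with the white lines on its socket, lift the cartridge straight out, and set it down gently, standing upright, in the shallow steel tray. Leave the blue cartridge locked in its socket.

Things in the scene. Friction and masses are not known exactly. Their poses are not given: they have to be found in the camera images.
- spent_filter: Spent filter cartridge, loose, ~120 g. Stem 34 mm wide (z 0-28 mm), orange disc 50 mm wide (z 28-33), orange bar 50 mm (x) by 14 mm (y), z 33-58: grip across the bar, tips above the disc. Origin: centre of stem underside, z up. Lugs under the bar's ends (+-x, to 26 mm, z 10-16). In either socket, locked: its x starts 50-80 deg clockwise of manifold x; turns with little friction.
- good_filter: Good filter cartridge: same as the spent one but with blue disc and bar, locked in the other socket; it must stay so. Either cartridge has about 3 mm of play sideways and 2 mm upwards while locked, and cannot be freed by turning clockwise.
- manifold: Twin filter block, fixed: grey plate 110 (x) by 260 (y) by 8 mm, sockets 76 mm wide at y=+65 and y=-65 mm, tops z 36. Origin: centre of underside. A seated cartridge's origin is at z 12 mm. White lines along x: a cartridge turned anticlockwise until its x is along manifold x (either way, within 12 deg) is free and clear after lifting 30 mm; a firm stop 10 deg beyond, still free.
- drop_tray: Shallow square steel tray, fixed, empty, 150 by 150 mm, walls 3 mm thick and 16 mm high, floor 3 mm thick. Origin: centre of its underside on the table.

How it is judged (in metres and radians):
On the way, in this order (a step that is already met when the one before it is completed fails the run):
1. the orange knob is turned in line with the white lines (within 20 degrees) while still seated in its socket (angle between the x axis of spent_filter and the x axis of manifold, either way round below 0.35 rad and z of spent_filter in the frame of manifold below 0.018 m), for 0.05 s.
2. the orange cartridge is lifted clear of its socket (z of spent_filter in the frame of manifold above 0.045 m), for 0.05 s.
3. the orange cartridge is lowered into the tray in the fingers, to within 20 mm of its floor (z of spent_filter in the frame of drop_tray below 0.023 m and horizontal distance between spent_filter and drop_tray below 0.085 m and contact force between spent_filter and the fingers above 0.5 N), for 0.05 s.
At the end, for the whole second after the job is handed in: The orange cartridge stands upright (within 10 degrees) on the floor of the steel tray, within 60 mm of its centre along each side, at rest and released; the blue cartridge is still locked in its socket (x of spent_filter in the frame of drop_tray between -0.06 and 0.06 m and y of spent_filter in the frame of drop_tray between -0.06 and 0.06 m and z of spent_filter in the frame of drop_tray below 0.008 m and angle between spent_filter's own z axis and vertical below 0.17 rad and linear speed of spent_filter below 0.02 m/s and contact force between spent_filter and the fingers below 0.1 N and z of good_filter in the frame of manifold below 0.018 m and angle between the x axis of good_filter and the x axis of manifold, either way round above 0.6 rad); the robot touches nothing.
It fails at once if the blue cartridge is turned to within 34 degrees of its release direction (angle between the x axis of good_filter and the x axis of manifold, either way round below 0.6 rad).
It fails at once if the blue cartridge is pulled out of its socket (z of good_filter in the frame of manifold above 0.02 m).
It also fails if it takes over 42 s, if anything falls off the work surface, if the arm or the gripper's body presses on something with over 40 N, if the wrist force passes 120 N, or if a joint passes its speed limit or range.

## Working session

There is one attempt and no reset: what is moved stays moved. The work goes in short steps, Python scripts to look and compute and a tool call to move; the robot and the scene stay as the last step left them, time stands still between calls to the robot, and variables do not carry over. Pictures are saved under pics/ and viewed, at most 11 in all, crops included, and the job is handed in when it is done.

```bash
ls; mkdir -p pics; python3 - <<'E'
from bench import r, camrig, hand_in
import cv2,numpy as np
for n in("top","side"):
    s=camrig.snapshot(n);cv2.imwrite(f"pics/{n}0.png",s["pixels"]);print(n,s["fx"],s["fy"],s["cx"],s["cy"],[k for k in s]);print(np.round(s["pose"],3).tolist())
print(r.sense())
E
```

```text
bench.py
pics
top 484.9298204433488 484.9298204433488 317.6435430691745 206.83081143547523 ['pixels', 'fx', 'fy', 'cx', 'cy', 'pose']
[[-0.001, 0.987, -0.164, 377.678], [-1.0, 0.001, 0.014, 142.568], [0.014, 0.164, 0.986, 1130.054], [0.0, 0.0, 0.0, 1.0]]
side 406.50088474109043 406.50088474109043 317.6392438789007 197.16690436332271 ['pixels', 'fx', 'fy', 'cx', 'cy', 'pose']
[[-0.993, 0.076, -0.095, 446.176], [-0.122, -0.555, 0.823, 862.418], [0.01, 0.828, 0.56, 538.869], [0.0, 0.0, 0.0, 1.0]]
{'time': 0.1, 'joint_pos': array([-7.78870600e+01,  7.51061929e+00,  8.53248147e+01, -1.24789406e-04,
        8.72628649e+01, -4.89314134e+00]), 'qd': array([-0.01683705, -0.07397023, -0.14469471, -0.08993035,  0.04410025,
        0.05666061]), 'joint_efforts': array([ 3.92230422e-04, -5.70948672e+01, -5.01944697e+01, -1.68011020e-04,
        8.06262600e-03,  1.37843077e-05]), 'tool_pos': array([ 175.39520583, -573.25262062,  230.33402079]), 'tcp_rot': array([-1.79902049e+02, -8.26048316e-03,  1.70060804e+01]), 'ft_force': array([-0.46283868, -0.77368676, -0.38424103]), 'wrist_torque': array([-0.02197481, -0.04670635, -0.03058949]), 'grip_force': 0.0, 'finger_gap': 85.42398208387593}
```

View pics/top0.png

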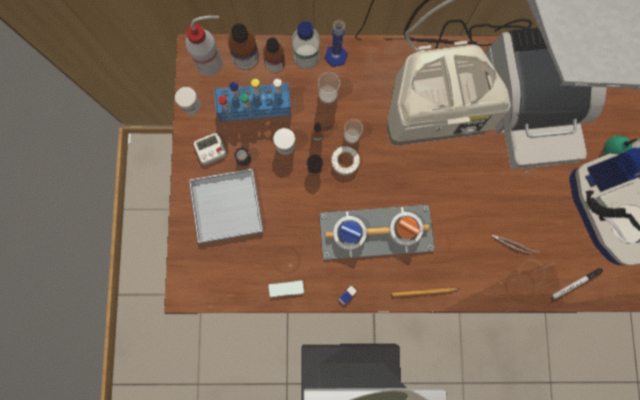

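View pics/side0.png

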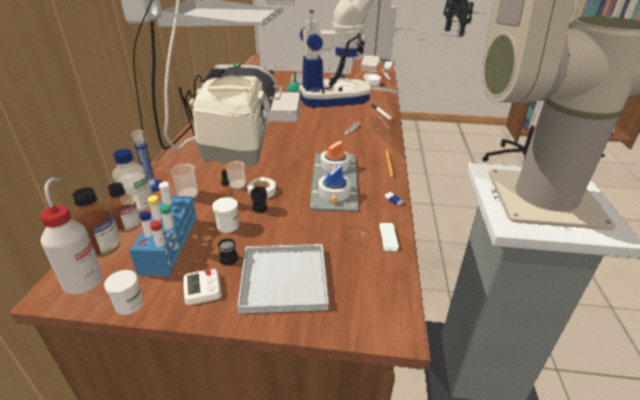

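The top view shows orange at about (407,228), blue at (350,233) and the tray centre at (226,206). In the side view orange is at (335,152), blue at (335,182) and the tray at (285,277). I'll enlarge both for exact pixels.

```bash
python3 - <<'E'
import cv2,numpy as np
t=cv2.imread("pics/top0.png");s=cv2.imread("pics/side0.png")
a=cv2.resize(t[195:270,310:445],None,fx=5.9,fy=5.9*0.67,interpolation=3)
a=cv2.resize(t[198:268,315:440],(800,448),interpolation=cv2.INTER_CUBIC) # 6.4x
cv2.imwrite("pics/tc.png",a)
b=cv2.resize(s[130:215,295:375],(564,600),interpolation=cv2.INTER_CUBIC) #7.06x
cv2.imwrite("pics/sc.png",b)
E
```

```text
(no output)
```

View pics/tc.png

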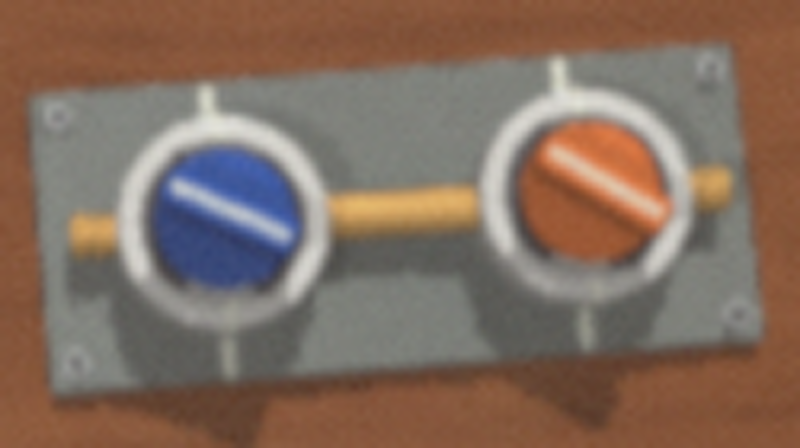

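View pics/sc.png

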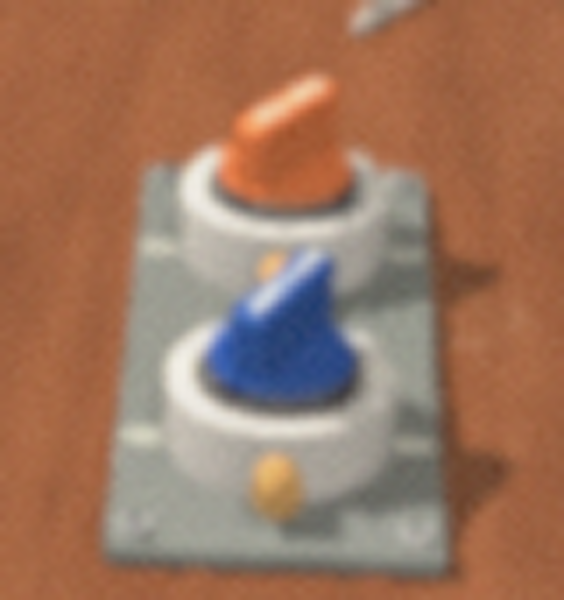

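The crops give the bar-line ends. In the top crop orange runs (550,150)-(662,215) and blue (175,185)-(290,240). In the side crop orange runs (248,125)-(320,80) and blue (252,305)-(322,255). Both bars slant across the white lines. Next I triangulate.

```bash
cat > geo.py <<'E'
import numpy as np
def ray(c,p):
    d=np.array([(p[0]-c["cx"])/c["fx"],-(p[1]-c["cy"])/c["fy"],-1.]);T=np.array(c["pose"]);d=T[:3,:3]@d
    return T[:3,3],d/np.linalg.norm(d)
def tri(*obs):
    A=np.zeros((3,3));b=np.zeros(3);R=[ray(c,p) for c,p in obs]
    for o,d in R: P=np.eye(3)-np.outer(d,d);A+=P;b+=P@o
    x=np.linalg.solve(A,b);return x,max(np.linalg.norm(np.cross(d,x-o)) for o,d in R)
def onz(c,p,z): o,d=ray(c,p);return o+d*(z-o[2])/d[2]
E
python3 - <<'E'
from bench import r, camrig, hand_in
from geo import *
T=camrig.snapshot("top");S=camrig.snapshot("side")
t=lambda u,v:(315+(u+.5)/6.4-.5,198+(v+.5)/6.4-.5)
s=lambda u,v:(295+(u+.5)/7.05-.5,130+(v+.5)/7.05-.5)
np.set_printoptions(precision=1,suppress=True)
for n,a in dict(o1=((550,150),(248,125)),o2=((662,215),(320,80)),b1=((175,185),(252,305)),b2=((290,240),(322,255))).items():
    print(n,*tri((T,t(*a[0])),(S,s(*a[1]))), onz(T,t(*a[0]),70))
for p in((30,95),(728,45),(765,340),(55,395)): print("plate",onz(T,t(*p),8))
for p in((207,100),(228,365),(558,75),(588,335)): print("white",onz(T,t(*p),8))
for p in((144,168),(425,175),(448,558),(108,552)): print("plateS",onz(S,s(*p),8))
for n,p,q in(("L+x",(190,180),(240,308)),("R+x",(253,170),(244,247)),("R-x",(262,236),(326,245)),("L-x",(198,243),(328,306))):
    print("tray",n,onz(T,p,16),onz(S,q,16),tri((T,p),(S,q))[0])
E
```

```text
o1 [522.7 -56.3  67.7] 0.585472038842535 [521.8 -55.8  70. ]
o2 [499.9 -94.2  68.7] 0.48341570240366516 [499.2 -93.9  70. ]
b1 [509.4  73.9  70.6] 0.06810320135641235 [509.6  73.9  70. ]
b2 [490.3  34.4  68.2] 0.47168670640406574 [490.6  34.6  70. ]
plate [550.4 122.7   8. ]
plate [ 569.2 -134.3    8. ]
plate [ 460.8 -143.5    8. ]
plate [441.1 113.9   8. ]
white [548.6  57.9   8. ]
white [451.9  51.4   8. ]
white [558.  -71.2   8. ]
white [462.7 -79.3   8. ]
plateS [ 570.  -130.5    8. ]
plateS [ 460.1 -140.1    8. ]
plateS [440.9 116.7   8. ]
plateS [548.4 128.1   8. ]
tray L+x [625.7 425.4  16. ] [621.3 432.5  16. ] [625.4 426.8   9.3]
tray R+x [650.  278.7  16. ] [655.5 285.4  16. ] [654.5 279.8  10.5]
tray R-x [494.1 254.8  16. ] [498.5 258.4  16. ] [496.6 255.1  12.9]
tray L-x [478. 401.  16.] [479.3 409.7  16. ] [479.2 402.8   8. ]
```

Orange bar: centre (511,-75), top z≈69, axis yaw ≈59°. The manifold x axis is at ≈4.4°. The images put the bar 55° *anticlockwise* of the white lines, but the text implies clockwise. I'll move above it and check with the wrist camera before turning.

Units first: shifts go in shares of 1000 mm and turns go in shares of 180 degrees. So 376 mm / 1000 = 0.376, -304 mm / 1000 = -0.304, -42 degrees / 180 = -0.2333.

Call:
steer_hand --pt "0 0 -0.0278 0.047 -0.038 0 60" --pt "0 0 -0.0556 0.094 -0.076 0 60" --pt "0 0 -0.0833 0.141 -0.114 0 60" --pt "0 0 -0.1111 0.188 -0.152 0 60" --pt "0 0 -0.1389 0.235 -0.19 0 60" --pt "0 0 -0.1667 0.282 -0.228 0 60" --pt "0 0 -0.1944 0.329 -0.266 0 60" --pt "0 0 -0.2333 0.376 -0.304 0 60" --force 40

```text
time: 1.2
tool_pos: [446.9, -171.3, 231.4]
tcp_rot: [180.0, 0.0, 59.2]
ft_force: [1.6, -0.7, 0.4]
finger_gap: 59.9
grip_force: 0.0
```

```bash
python3 - <<'E'
from bench import r, camrig, hand_in
import cv2,numpy as np
s=camrig.snapshot("wrist");cv2.imwrite("pics/w0.png",s["pixels"]);print(s["fx"],s["cx"],s["cy"]);print(np.round(s["pose"],3).tolist())
p=r.sense();print(p["tool_pos"],p["tcp_rot"],p["joint_pos"].round(1))
E
```

```text
285.8846659999499 322.558179805702 197.69338123300014
[[0.859, 0.487, 0.16, 488.764], [-0.513, 0.816, 0.267, -103.066], [-0.0, -0.311, 0.95, 373.802], [0.0, 0.0, 0.0, 1.0]]
[ 450.07228396 -165.14100279  231.37844173] [179.97547995  -0.25887314  59.8278546 ] [-26.5 -11.6 103.9   0.3  87.7   3.7]
```

View pics/w0.png

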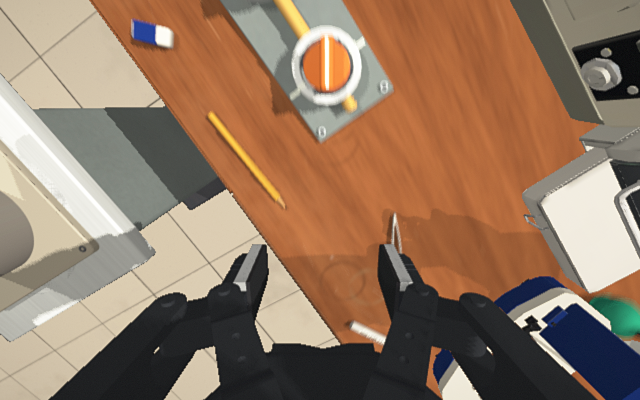

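The wrist view agrees. The bar runs vertically at (326,38)-(326,90), which is yaw ≈59.5°. The white lines run (295,95)-(362,42), so the bar is ~55° anticlockwise of them. Next I refine the centre.

```bash
python3 - <<'E'
from bench import r, camrig, hand_in
from geo import *
s=camrig.snapshot("wrist");T=camrig.snapshot("top")
np.set_printoptions(precision=1,suppress=True)
import cv2
for c in(s,):
    hsv=cv2.cvtColor(c["pixels"],cv2.COLOR_BGR2HSV);m=cv2.inRange(hsv,(0,0,190),(179,70,255));sub=m[35:95,308:345]
    v,u=np.nonzero(sub);u=u+308;v=v+35;k=(abs(u-326)<6)&(v>36)&(v<92);print(u[k].min(),u[k].max(),v[k].min(),v[k].max(),u[k].mean(),v[k].mean())
c=(u[k].mean(),v[k].mean())
tt=lambda u,v:(315+(u+.5)/6.4-.5,198+(v+.5)/6.4-.5)
print(onz(s,c,70),tri((s,c),(T,tt(606,182.5))))
for p in((326,38),(326,90)):print(onz(s,p,70))
p=r.sense();print(p["tool_pos"],p["tcp_rot"])
E
```

```text
321 331 39 91 327.6578947368421 60.24561403508772
[516.  -63.5  70. ] (array([509.8, -67.6, 103.3]), np.float64(3.470543297104302))
[524.2 -46.1  70. ]
[501.1 -86.   70. ]
[ 447.3 -170.3  231.1] [-180.    -0.    59.3]
```

The arm was still settling, so I'll move above the knob and measure again at rest.

Converted, 117.6 mm / 1000 = 0.1176, 90 mm / 1000 = 0.09.

Call:
steer_hand --pt "0 0 0 0.04 0.002 0.02 50" --pt "0 0 0 0.08 0.004 0.05 50" --pt "0 0 0 0.1176 0.005 0.08 50" --pt "0 0 0 0.1176 0.005 0.09 50" --pt "0 0 0 0.1176 0.005 0.09 50" --pt "0 0 0 0.1176 0.005 0.09 50" --pt "0 0 0 0.1176 0.005 0.09 50"

```text
time: 2.22
tool_pos: [511.5, -76.0, 142.6]
tcp_rot: [179.9, -0.0, 58.9]
ft_force: [-0.4, -0.3, -0.9]
finger_gap: 49.7
grip_force: 0.0
```

```bash
python3 - <<'E'
from bench import r, camrig, hand_in
import cv2,numpy as np,json
s=camrig.snapshot("wrist");p=r.sense();print(p["tool_pos"],p["tcp_rot"],p["qd"].round(2))
cv2.imwrite("pics/w1.png",s["pixels"])
json.dump({k:(np.array(v).tolist()) for k,v in s.items() if k!="pixels"},open("w1.json","w"))
E
```

```text
[511.4290215  -75.79086173 142.45606157] [ 1.79892735e+02 -2.60044115e-02  5.89353635e+01] [ 0.27  0.09  0.2   0.06 -0.01  0.05]
```

View pics/w1.png

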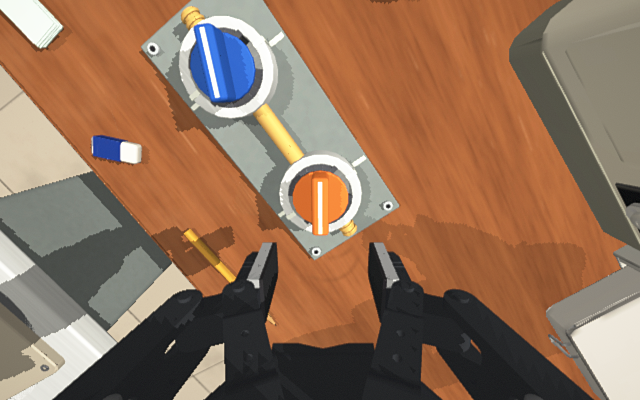

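The orange bar's white line runs (320,180)-(320,234), between and parallel to the fingers. White-line marks are at (358,160) and (282,215), and the blue bar is unaffected.

```bash
python3 - <<'E'
from geo import *
import json
s=json.load(open("w1.json"))
np.set_printoptions(precision=1,suppress=True)
a,b=onz(s,(320,180),70),onz(s,(320,234),70);print(a,b,(a+b)/2,np.degrees(np.arctan2(*(a-b)[[1,0]])))
for p in((360,158),(281,216)):print(onz(s,p,8))
for p in((207,30),(218,100)):print(onz(s,p,70))
E
```

```text
[523.1 -54.9  70. ] [499.2 -94.2  70. ] [511.2 -74.5  70. ] 58.71723192700955
[559.3 -69.7   8. ]
[459.5 -80.5   8. ]
[512.2  71.7  70. ]
[491.5  32.8  70. ]
```

Centre (511.2,-74.5), yaw 58.7°, within 1 mm of the tool. I descend and grip.

Converted, 91 mm / 1000 = 0.091, 75 mm / 1000 = 0.075.

Call:
steer_hand --pt "0 0 0 0.001 -0.001 0.04 50" --pt "0 0 0 0.001 -0.001 0.075 50" --pt "0 0 0 0.001 -0.001 0.091 50" --pt "0 0 0 0.001 -0.001 0.091 50" --pt "0 0 0 0.001 -0.001 0.091 10" --pt "0 0 0 0.001 -0.001 0.091 10" --pt "0 0 0 0.001 -0.001 0.091 10" --pt "0 0 0 0.001 -0.001 0.091 10" --force 40

```text
time: 3.28
tool_pos: [511.6, -73.6, 51.9]
tcp_rot: [179.9, -0.0, 59.0]
ft_force: [-2.6, 1.5, 5.7]
finger_gap: 12.9
grip_force: 40.5
```

```bash
python3 -c "
from bench import r, camrig, hand_in
p=r.sense();print(p['wrist_torque'],p['tcp_rot'])"
```

```text
[0.19617881 0.38930383 0.05220194] [ 1.79894627e+02 -3.96498002e-02  5.90143281e+01]
```

Gripped. I start anticlockwise as instructed, slowly, and watch the torque.

Converted, -10 degrees / 180 = -0.0556.

Call:
steer_hand --pt "0 0 -0.0222 0 0 0 10" --pt "0 0 -0.0444 0 0 0 10" --pt "0 0 -0.0556 0 0 0 10" --pt "0 0 -0.0556 0 0 0 10"

```text
time: 3.78
tool_pos: [512.0, -74.1, 51.9]
tcp_rot: [179.8, 0.0, 69.0]
ft_force: [0.4, -2.2, 7.1]
finger_gap: 13.2
grip_force: 40.5
```

```bash
python3 -c "
from bench import r, camrig, hand_in
p=r.sense();print(p['wrist_torque'],p['ft_force'],p['tcp_rot'])"
```

```text
[-0.46483361 -0.03172851 -0.04657528] [ 0.42466926 -2.23772276  7.08279315] [1.79818549e+02 7.11736672e-03 6.90071578e+01]
```

It turns freely, so I continue anticlockwise in chunks, still watching the torque.

Converted, -40 degrees / 180 = -0.2222.

Call:
steer_hand --pt "0 0 -0.0389 0 0 0 10" --pt "0 0 -0.0778 0 0 0 10" --pt "0 0 -0.1167 0 0 0 10" --pt "0 0 -0.1556 0 0 0 10" --pt "0 0 -0.1944 0 0 0 10" --pt "0 0 -0.2222 0 0 0 10" --pt "0 0 -0.2222 0 0 0 10"

```text
time: 4.65
tool_pos: [512.1, -73.7, 51.9]
tcp_rot: [179.8, 0.1, 109.1]
ft_force: [-0.1, 0.4, 6.3]
finger_gap: 13.4
grip_force: 40.6
```

```bash
python3 -c "
from bench import r, camrig, hand_in
p=r.sense();print(p['wrist_torque'],p['ft_force'],p['tcp_rot'])
import cv2;cv2.imwrite('pics/w2.png',camrig.snapshot('wrist')['pixels'])"
```

```text
[-0.11378285  0.04219691 -0.0035882 ] [-0.07053214  0.41643356  6.33967929] [1.79848006e+02 8.72416465e-02 1.09057312e+02]
```

View pics/w2.png

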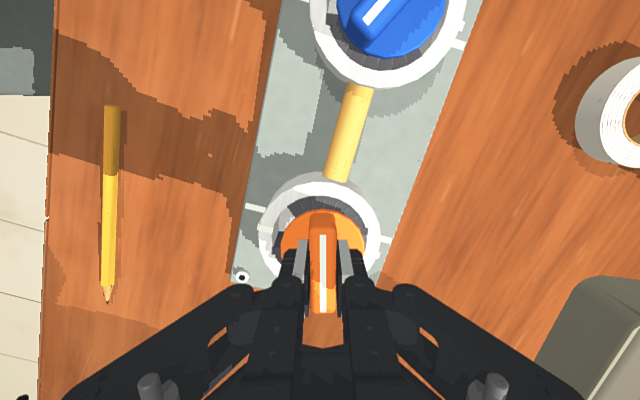

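The picture shows the bar (320,240-310) turning with the fingers and no resistance. I continue anticlockwise towards 184°.

Converted, -60 degrees / 180 = -0.3333.

Call:
steer_hand --pt "0 0 -0.05 0 0 0 10" --pt "0 0 -0.1 0 0 0 10" --pt "0 0 -0.15 0 0 0 10" --pt "0 0 -0.2 0 0 0 10" --pt "0 0 -0.25 0 0 0 10" --pt "0 0 -0.3 0 0 0 10" --pt "0 0 -0.3333 0 0 0 10" --pt "0 0 -0.3333 0 0 0 10"

```text
time: 5.7
tool_pos: [511.0, -74.1, 51.9]
tcp_rot: [-179.9, 0.0, 169.1]
ft_force: [-6.6, -2.2, 13.0]
finger_gap: 13.1
grip_force: 41.5
```

```bash
python3 -c "
from bench import r, camrig, hand_in
p=r.sense();print(p['wrist_torque'],p['ft_force'],p['tcp_rot'])"
```

```text
[-0.41677823  1.24210995  0.06809243] [-6.5673427  -2.22442283 13.00401933] [-1.79945980e+02  3.79375285e-02  1.69069054e+02]
```

Converted, -15 degrees / 180 = -0.0833.

Call:
steer_hand --pt "0 0 -0.0389 0 0 0 10" --pt "0 0 -0.0722 0 0 0 10" --pt "0 0 -0.0833 0 0 0 10" --pt "0 0 -0.0833 0 0 0 10" --pt "0 0 -0.0833 0 0 0 10"

```text
time: 6.32
tool_pos: [511.1, -74.7, 51.9]
tcp_rot: [-179.9, 0.0, -176.0]
ft_force: [-6.0, -5.5, 12.2]
finger_gap: 13.3
grip_force: 41.3
```

```bash
python3 -c "
from bench import r, camrig, hand_in
p=r.sense();print(p['wrist_torque'],p['ft_force'],p['tcp_rot'],p['joint_pos'])
import cv2;cv2.imwrite('pics/w3.png',camrig.snapshot('wrist')['pixels'])"
```

```text
[-0.91495073  1.08338272 -0.17100812] [-5.99882307 -5.45771468 12.17553736] [-1.79882382e+02  3.74663454e-02 -1.76037390e+02] [ -13.9367307     4.09391525  108.50587211   -0.1088184    67.32844709
 -107.85742095]
```

View pics/w3.png

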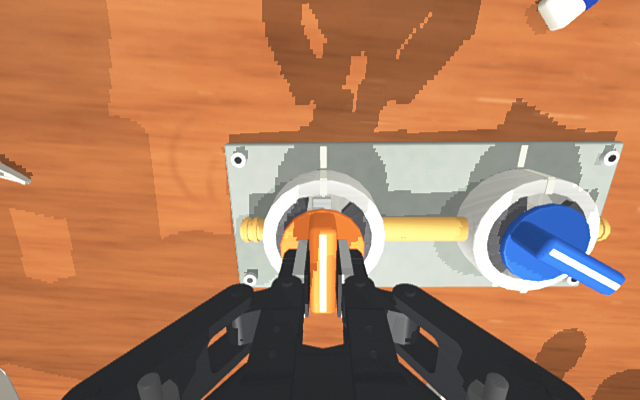

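The bar (322,235-310) is now in line with the white line at (323,155). I lift gently and check the force.

Converted, -9 mm / 1000 = -0.009, -5 mm / 1000 = -0.005.

Call:
steer_hand --pt "0 0 0 0 0 -0.002 10" --pt "0 0 0 0 0 -0.005 10" --pt "0 0 0 0 0 -0.009 10" --pt "0 0 0 0 0 -0.009 10" --force 50

```text
time: 6.88
tool_pos: [510.7, -73.3, 59.5]
tcp_rot: [180.0, 0.0, -176.0]
ft_force: [-1.2, 0.4, -0.7]
finger_gap: 12.9
grip_force: 48.8
```

```bash
python3 -c "
from bench import r, camrig, hand_in
p=r.sense();print(p['wrist_torque'],p['ft_force'],p['tcp_rot'])"
```

```text
[0.03917231 0.07556138 0.01231169] [-1.16909877  0.35386894 -0.71614801] [ 1.79995494e+02  5.89871575e-04 -1.75985086e+02]
```

Converted, -120 mm / 1000 = -0.12, -100 mm / 1000 = -0.1.

Call:
steer_hand --pt "0 0 0 0 0 -0.01 10" --pt "0 0 0 0 0 -0.025 10" --pt "0 0 0 0 0 -0.045 10" --pt "0 0 0 0 0 -0.07 10" --pt "0 0 0 0 0 -0.1 10" --pt "0 0 0 0 0 -0.12 10" --pt "0 0 0 0 0 -0.12 10"

```text
time: 7.75
tool_pos: [512.4, -73.9, 182.5]
tcp_rot: [-179.9, 0.3, -176.0]
ft_force: [0.1, -0.3, -2.1]
finger_gap: 12.9
grip_force: 48.7
```

```bash
python3 -c "
from bench import r, camrig, hand_in
p=r.sense();print(p['ft_force'],p['tool_pos'])
import cv2
cv2.imwrite('pics/s4.png',cv2.resize(camrig.snapshot('side')['pixels'][60:340,200:420],None,fx=2,fy=2))"
```

```text
[ 0.07493673 -0.33501861 -2.05331677] [512.36624961 -73.86829366 182.47616038]
```

View pics/s4.png

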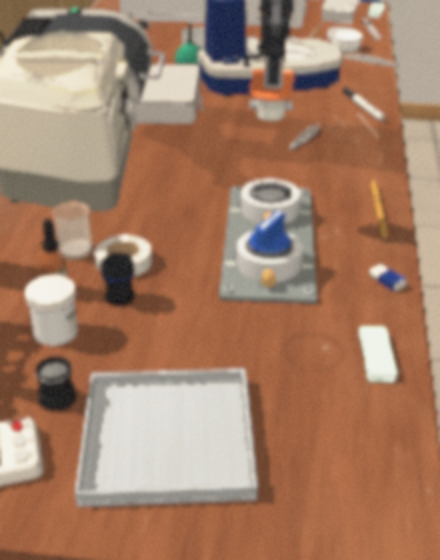

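The cartridge hangs upright in the fingers, clear of the empty socket, and blue is still in place. The tray centre is ≈(563,342), so I carry it there.

Converted, 382 mm / 1000 = 0.382, 340 mm / 1000 = 0.34.

Call:
steer_hand --pt "0 0 0 -0.004 0.02 0 10" --pt "0 0 0 -0.012 0.065 0 10" --pt "0 0 0 -0.023 0.12 0 10" --pt "0 0 0 -0.034 0.175 0 10" --pt "0 0 0 -0.045 0.23 0 10" --pt "0 0 0 -0.056 0.285 0 10" --pt "0 0 0 -0.066 0.34 0 10" --pt "0 0 0 -0.074 0.382 0 10"

```text
time: 8.8
tool_pos: [556.8, 314.8, 177.5]
tcp_rot: [-180.0, -0.1, -175.9]
ft_force: [0.6, -1.6, -1.7]
finger_gap: 12.8
grip_force: 48.9
```

Call:
steer_hand --pt "0 0 0 -0.005 0.024 0.01 10" --pt "0 0 0 -0.006 0.029 0.04 10" --pt "0 0 0 -0.006 0.029 0.075 10" --pt "0 0 0 -0.006 0.029 0.105 10" --pt "0 0 0 -0.006 0.029 0.12 10" --pt "0 0 0 -0.006 0.029 0.125 10" --pt "0 0 0 -0.006 0.029 0.125 10"

```text
time: 9.68
tool_pos: [562.1, 342.2, 54.9]
tcp_rot: [180.0, 0.0, -176.0]
ft_force: [0.7, 0.4, -1.5]
finger_gap: 12.6
grip_force: 48.9
```

Bottom is ≈12 mm above the floor. I lower slowly to contact.

Converted, 10 mm / 1000 = 0.01, 9 mm / 1000 = 0.009.

Call:
steer_hand --pt "0 0 0 0 0 0.004 10" --pt "0 0 0 0 0 0.007 10" --pt "0 0 0 0 0 0.009 10" --pt "0 0 0 0 0 0.01 10" --pt "0 0 0 0 0 0.01 10"

```text
time: 10.3
tool_pos: [561.7, 342.1, 44.2]
tcp_rot: [-180.0, -0.0, -176.0]
ft_force: [-0.3, 0.1, -2.1]
finger_gap: 12.7
grip_force: 48.9
```

```bash
python3 - <<'E'
from bench import r, camrig, hand_in
from geo import *
import cv2
a=camrig.snapshot("side")["pixels"][210:330,220:350];b=camrig.snapshot("top")["pixels"][160:260,170:280]
cv2.imwrite("pics/p5.png",np.hstack([cv2.resize(a,(390,360)),cv2.resize(b,(396,360))]))
E
```

```text
(no output)
```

View pics/p5.png

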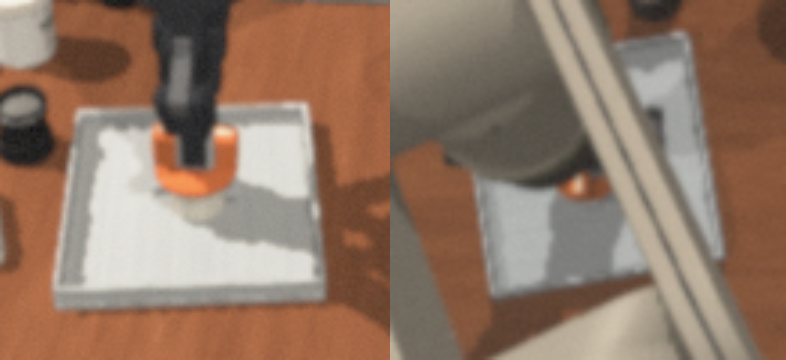

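The cartridge (195,190 in the left pane) is upright, in mid-tray, just above the floor. I creep down to contact.

Converted, 1 mm / 1000 = 0.001.

Call:
steer_hand --pt "0 0 0 0 0 0.001 10" --pt "0 0 0 0 0 0.001 10"

```text
time: 10.65
tool_pos: [561.7, 342.1, 43.2]
tcp_rot: [-180.0, -0.0, -176.0]
ft_force: [-1.2, 0.2, -1.6]
finger_gap: 12.9
grip_force: 48.9
```

Call:
steer_hand --pt "0 0 0 0 0 0.001 10" --pt "0 0 0 0 0 0.001 10"

```text
time: 10.9
tool_pos: [562.0, 342.1, 43.0]
tcp_rot: [180.0, 0.0, -176.0]
ft_force: [-3.3, -2.8, 4.3]
finger_gap: 12.8
grip_force: 49.7
```

Contact. Release and retreat upward.

Converted, -120 mm / 1000 = -0.12, -80 mm / 1000 = -0.08.

Call:
steer_hand --pt "0 0 0 0 0 0 18" --pt "0 0 0 0 0 0 26" --pt "0 0 0 0 0 0 36" --pt "0 0 0 0 0 0 36" --pt "0 0 0 0 0 -0.01 36" --pt "0 0 0 0 0 -0.04 36" --pt "0 0 0 0 0 -0.08 36" --pt "0 0 0 0 0 -0.12 36" --force 20

```text
time: 11.9
tool_pos: [561.7, 342.1, 164.2]
tcp_rot: [180.0, 0.0, -176.0]
ft_force: [0.5, -0.3, 0.8]
finger_gap: 36.2
grip_force: 0.0
```

Call:
steer_hand --pt "0 0 0 0.04 0 -0.03 36" --pt "0 0 0 0.09 0 -0.04 36" --pt "0 0 0 0.13 -0.02 -0.04 36" --pt "0 0 0 0.15 -0.04 -0.04 36" --pt "0 0 0 0.15 -0.04 -0.04 36" --pt "0 0 0 0.15 -0.04 -0.04 36"

```text
time: 12.65
tool_pos: [415.6, 292.2, 203.2]
tcp_rot: [179.9, 0.1, -176.0]
ft_force: [0.4, -0.0, -0.8]
finger_gap: 36.2
grip_force: 0.0
```

```bash
python3 - <<'E'
from bench import r, camrig, hand_in
import numpy as np
import cv2
a=camrig.snapshot("side")["pixels"][130:330,220:370];b=camrig.snapshot("top")["pixels"][160:260,170:440]
cv2.imwrite("pics/p6.png",np.hstack([cv2.resize(a,(300,400)),cv2.resize(b,(500,400))]))
E
```

```text
(no output)
```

View pics/p6.png

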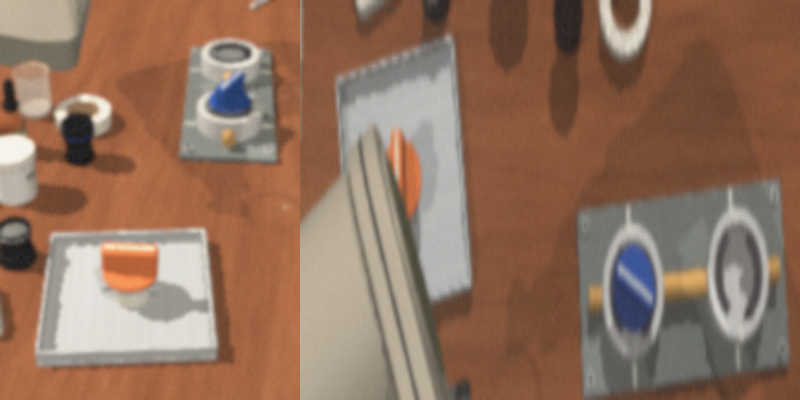

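The cartridge stands upright in mid-tray (130,270 in the left pane), the blue one is locked at its old angle, and the robot is clear.

```bash
python3 -c "
from bench import r, camrig, hand_in
print(hand_in())"
```

```text
the job is handed in; nothing more can be done
None
```

The job is handed in (verdict not shown): the orange cartridge took about 125° anticlockwise to line up, not the 50–80° the text implied, and now stands upright near the tray's centre, released, with the blue one still locked.

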